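# Do up the last wing nut of the steam steriliser

## Robot

A 6-joint arm with a two-finger parallel gripper is mounted at the origin on the work surface. World frame = base frame: x ahead of the robot, y to its left, z up, the work surface at z = 0. Lengths are in m, angles in rad, forces in N, time in s.
With the tool pointing down it reaches from about 0.3 to 0.75 m from the base axis. Payload 8.5 kg.
Tool frame: the origin (TCP) lies at the centre of the arm's flange, where the gripper is bolted on; the fingertips stand 166 mm ahead of it and the grasp point (between the pads) lies 147 mm ahead of it; x points along the fingers, y is the direction in which the jaws open and shut, and the axes are right-handed (so a half turn about x gives the same grasp; the last joint's range is limited). The gripper opens to 88 mm and grips with 3 to 60 N. Pads are 18 mm wide; open, the fingers measure 123 mm over their backs; the gripper's body (75 mm by 187 mm) begins 45 mm behind the grasp point.
Start: joints at [-1.538, 0.381, 1.297, -0, 1.464, -0.215], TCP at [0.135, -0.533, 0.405] pointing down, gripper open.
Joint ranges: [-3.11, 3.11], [-0.89, 2.33], [0.22, 2.48], [-1.42, 4.56], [0.17, 2.85], [-2.88, 2.88]. Speed limits (rad/s): [2.39, 2.39, 3.14, 3.14, 3.14, 3.14].

## Interface

Orientations are given as a unit quaternion [x, y, z, w].
In Python, from rig import env gives the robot as it stands. The module is installed in compiled form; this text tells all that it offers.
- The arm moves only by the tool move_arm, never from a script. Its argument "motion" is a list that holds one entry, the list of rows, each a list of 7 numbers: the shift along the tool's x, y, z in m, then the turn, a rotation vector about the tool's x, y, z in rad, then the closure, from 0 (fully open) to 1 (shut). A call has 1 to 5 rows; each row shifts and turns the commanded pose from where the row before left it, along the tool's axes as they then stand; what a row does not reach is not made up. A row lasts 1/10 s, in which the tool goes at most 50 mm and 8.59 degrees, less where a joint would pass 70% of its speed; a pose out of reach is approached as far as the arm can. A call is refused whole if a number of a shift passes 0.05 or a number of a turn 0.15, either way. A call with a gripper value outside its range is refused whole. The fingers move at their own pace and stop on an object; the grip force is fixed at half the most. Time passes only in rows, so rows that do not move let the fingers close. It gives the time, the measured TCP pose, the force and the opening at its end, in the units of the state.
- env.sense(): the state, without advancing time (a new reading comes with each control period).
- env.capture(name): name is "side" or "top" or "wrist"; returns a dict with "img" (480x640x3 uint8, red, green, blue), "range_z" (480x640 float32, m along the optical axis (not along the pixel's ray), 0 where there is no reading), "fx", "fy", "cx", "cy" (pixels), "R" (3x3) and "t" (3): a world point X has camera coordinates R X + t. Camera axes: x right, y down, z forward; pixel columns grow to the right and rows downward; lengths in m; the calibration is good to about 2 mm. A picture is of the moment at which its call begins.
- env.finish_job(): hands the job in, once; it reports no verdict.
Trained networks look in a picture, given as the dict that the camera call returned (one of the last four; its "shot" number tells which), for a name from the list of things; names that differ only in an ending like _2 or _b are one class to them, and where a whole thing is asked for, a point or a joint stands for the part that bears it (a point fixed in the world has none). Each returns a list of dicts, best first, with "confidence" (0 to 1); they miss things now and then, are a little off and sometimes report something else, mostly with a low value. They report only what shows in the picture. A call takes as long as a camera call.
- env.masks_of(picture, label): "mask" (480x640 bool, what is visible of it).
- env.landmark_of(picture, label): "location" ([x, y, z] in m, in world coordinates, good to about 4 mm: a listed point, or the origin of a listed thing).
The state is a dict: "t": time; "joints": joint angles; "joint_velocities": joint speeds; "effort": joint torques, N m; "eef_pos": TCP position; "eef_rot": TCP orientation; "ft_force": force on the tool from outside, world axes, zero at the start; "torque": the same for the moment, N m; "finger_gap": opening from 0.0 (shut) to 1.0 (fully open).
Only numpy, scipy, OpenCV 4.12 (cv2) and the standard library are available. Lean on these libraries where they do the work, as an engineer would, in place of code of your own. Each camera call takes 0.05 s, during which the arm holds its last target.

## Task

The lid of the bench steriliser is closed and five of its six bolts are done up. Swing the last bolt upright into its slot in the lid's rim and tighten its wing nut clockwise in short turns, keeping clear of the pressure gauge beside it, until it is firm finger-tight: the lid must be clamped there, but the nut must not be forced, which would crush the seal. Then let go, with the gauge not leaned on and the flask, dish and drum left where they stand.

Things in the scene. Friction and masses are not known exactly. Their poses are not given: they have to be found in the camera images.
- steriliser: Bench steam steriliser, steel pot 250 mm across, fixed. Origin: middle of its foot, on the counter; z up; x points to the last (undone) bolt. Six swing bolts stand on a circle of radius 145 mm at every 60 degrees; the other five are done up. On the lid near the last bolt: gauge; brass safety valve (x 104, y 52, 22 mm across, top 274 mm high); vent cock (x 102, y -54, top 262 mm high).
- lug: Forked lug on the pot that carries the last bolt's pivot pin. Origin: middle of the pin, 185 mm above the counter; x outward from the pot, y along the rim, z up. Its two cheeks reach 10 mm outward and 12 mm up. The bolt, 8 mm thick, stands straight above this point when it is upright and ends 58 mm from it.
- swing_bolt (a joint): Lean of the last bolt, rad: 0 upright in its slot (a stop), positive leaning outward (starts 0.65 to 1.0). A stiff pivot holds it where it is left; it takes about 0.1 to 0.15 N m to raise it: 3 to 4 N level, inward push on the nut's outermost part. It swings freely past the lid's ears with the nut as high as it starts.
- wing_nut: Brass wing nut on the bolt. Origin: middle of its underside, some 43 mm from the pin at the start; z along the bolt, away from the pin; wings along +x and -x. Hub 22 mm across, 11.5 high. Wings 44 mm tip to tip, 8 thick, from 11 to 36 mm above the underside, 10 mm gap between. Clockwise (seen from above) tightens, 5 mm a turn: 0.15 to 0.8 of a turn to the seat. The wings' angle varies.
- lid: Steel lid, 268 mm across, on a red seal; origin and axes of the steriliser. Two ears form an 11 mm slot at the last bolt; their tops, the nut's seat, are 41 mm above the pin, +-1.1 mm of seal wear that no pose shows, and end 7 mm outward of the bolt. Nut drag 0.06 N m; on the seat it climbs 0.25 N m per rad. Firm finger-tight: 0.2 N m (12 N on a wing 16 mm off the axis); over 0.3 crushes the seal.
- gauge: Pressure gauge with white dial, 54 mm across, upright on the lid, delicate. Origin: foot of its axis, 235 mm above the counter, 55 mm inward of the last bolt's axis (its edge 28 mm from that axis, the wings sweep 22 mm); top 25 mm above its origin. Leaning on it with over 5 N spoils it.
- flask: Steel drinking flask with black cap, 72 mm across, 220 high, loose. Origin: middle of its foot. Leave it alone.
- dish: Steel bowl, 110 mm across, 45 high, loose. Origin: middle of its foot. Leave it alone.
- drum: Aluminium dressing drum, 90 mm across, 100 high, loose. Origin: middle of its foot. Leave it alone.

How it is judged:
By the outcome, as a careful person would: the job done as asked, in the order asked, and still so for the second after the job is handed in, with the robot touching nothing.
It also fails if it takes over 72 s, if anything falls off the work surface, if the arm or the gripper's body presses on something with over 40 N, if the wrist force passes 120 N, or if a joint passes its speed limit or range.

## Working session

There is one attempt and no reset: what is moved stays moved. The work goes in short steps, Python scripts to look and compute and a tool call to move; the robot and the scene stay as the last step left them, time stands still between calls to the robot, and variables do not carry over. Pictures are saved under pics/ and viewed, and the job is handed in when it is done.

Besides the shell and the picture viewer there is one more tool, called after ">>>" as name([rows], argument=value, ...), one row to a line, values as JSON. move_arm: Moves the arm, as the interface text tells. Its arguments: {"type":"object","properties":{"motion":{"type":"array","items":{"type":"array","items":{"type":"array","items":{"type":"number"}}}}},"required":["motion"]}

```bash
mkdir -p pics
cat > h.py <<'E'
import numpy as np, cv2
from rig import env
from scipy.spatial.transform import Rotation as Ro
def save(c,n,box=None,scale=1):
    im=c["img"][:,:,::-1].copy()
    if box: x0,y0,x1,y1=box; im=im[y0:y1,x0:x1]
    if scale!=1: im=cv2.resize(im,None,fx=scale,fy=scale,interpolation=cv2.INTER_CUBIC)
    cv2.imwrite("pics/"+n,im)
def pt(c,u,v,z=None):
    if z is None: z=c["range_z"][v,u]
    p=np.array([(u-c["cx"])/c["fx"]*z,(v-c["cy"])/c["fy"]*z,z])
    return c["R"].T@(p-c["t"])
def px(c,X):
    p=c["R"]@np.array(X)+c["t"]; return c["fx"]*p[0]/p[2]+c["cx"],c["fy"]*p[1]/p[2]+c["cy"]
E
python3 - <<'E'
from h import *
np.set_printoptions(precision=4,suppress=True)
print(env.sense())
for n in ["side","top","wrist"]:
    c=env.capture(n); save(c,n+"0.png"); print(n,-c["R"].T@c["t"],c["fx"])
    for l in ["steriliser","lug","wing_nut","swing_bolt","gauge","lid","flask","dish","drum"]:
        try:
            r=env.landmark_of(c,l); print(l,[(np.array(a["location"]).round(4),round(a["confidence"],2)) for a in r[:2]])
        except Exception as e: print(l,e)
E
```

```text
{'t': 0.0, 'joints': array([-1.5383,  0.3812,  1.2982, -0.    ,  1.4636, -0.2153]), 'joint_velocities': array([-0.0001, -0.0004,  0.0008, -0.0007, -0.0038, -0.0031]), 'effort': array([  0.0023, -43.7921, -22.4562,   0.0715,   0.0351,  -0.0001]), 'eef_pos': array([ 0.1349, -0.5332,  0.4041]), 'eef_rot': array([ 0.7017,  0.0879, -0.7016,  0.0869]), 'ft_force': array([ 0.5752,  0.1225, -0.1202]), 'torque': array([-0.0424, -0.0034,  0.0439]), 'finger_gap': 1.000886445398336}
side [ 0.6317 -0.3662  1.3474] 599.4819234225436
steriliser []
lug [(array([0.5865, 0.0163, 0.1885]), 0.79)]
wing_nut [(array([ 0.6054, -0.0124,  0.2025]), 0.64)]
swing_bolt it knows: dish, drum, flask, gauge, lid, lug, steriliser, wing_nut
gauge [(array([0.5492, 0.0579, 0.2318]), 0.81)]
lid []
flask [(array([ 0.4573, -0.3384, -0.0003]), 0.59)]
dish [(array([ 0.6557, -0.3913,  0.0005]), 0.78)]
drum [(array([0.5719, 0.436 , 0.0021]), 0.75)]
top [0.4319 0.0181 1.3735] 487.18957740501867
steriliser []
lug [(array([0.5857, 0.016 , 0.1876]), 0.69)]
wing_nut [(array([ 0.6085, -0.0081,  0.2078]), 0.72)]
swing_bolt it knows: dish, drum, flask, gauge, lid, lug, steriliser, wing_nut
gauge [(array([0.5485, 0.0579, 0.234 ]), 0.88)]
lid []
flask [(array([ 0.455 , -0.3352, -0.0018]), 0.69)]
dish [(array([ 0.6549, -0.3869,  0.004 ]), 0.64)]
drum [(array([ 0.5724,  0.4332, -0.0011]), 0.77), (array([ 0.6083, -0.0076,  0.2055]), 0.68)]
wrist [ 0.2025 -0.5175  0.3855] 332.48333248376093
steriliser []
lug []
wing_nut []
swing_bolt it knows: dish, drum, flask, gauge, lid, lug, steriliser, wing_nut
gauge []
lid []
flask []
dish []
drum []
```

View pics/side0.png

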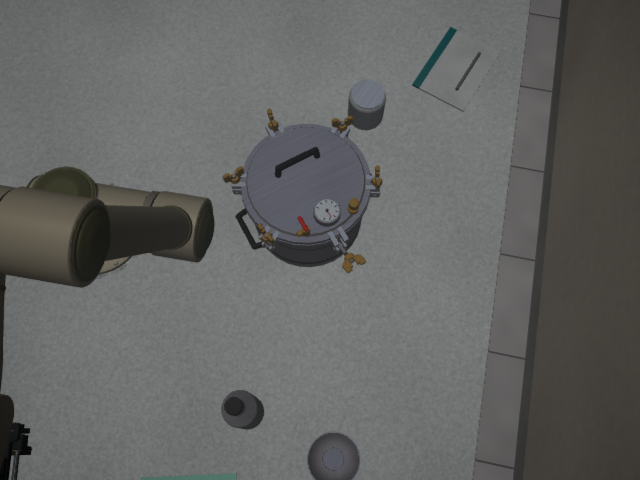

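View pics/top0.png

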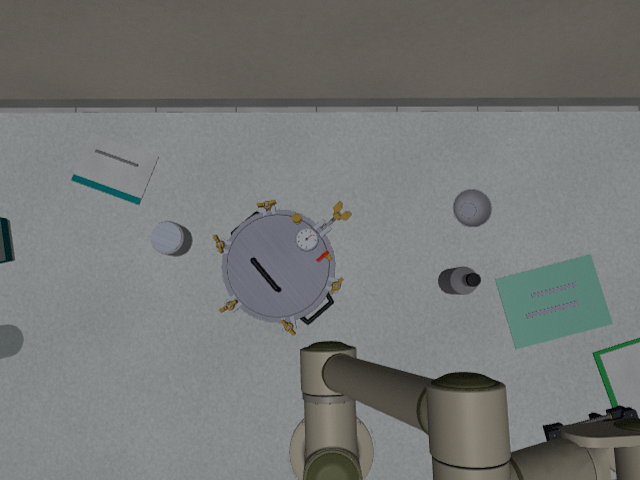

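Run:
```python
from h import *
np.set_printoptions(precision=4,suppress=True)
c=env.capture("top")
for n in ["top","side"]:
    c=env.capture(n)
    u,v=map(int,px(c,[0.59,0.01,0.22])); print(n,u,v)
    save(c,n+"1z.png",(u-40,v-30,u+40,v+30),10)
    # circle fit: range top surfaces
    m=env.masks_of(c,"wing_nut")
    if m:
        ys,xs=np.nonzero(m[0]["mask"]); P=np.array([pt(c,x,y) for x,y in zip(xs,ys)]); print(m[0]["confidence"],len(P),P.mean(0),P.min(0),P.max(0))
    m=env.masks_of(c,"gauge")
    if m:
        ys,xs=np.nonzero(m[0]["mask"]); P=np.array([pt(c,x,y) for x,y in zip(xs,ys)]); P=P[P[:,2]>.25];print("gauge",len(P),P.mean(0),P.min(0),P.max(0))
    m=env.masks_of(c,"lid")
    if m:
        ys,xs=np.nonzero(m[0]["mask"]); P=np.array([pt(c,x,y) for x,y in zip(xs,ys)]);print("lid",len(P),P.mean(0),np.percentile(P,1,0),np.percentile(P,99,0))
```

```text
top 326 222
0.68 215 [ 0.6163 -0.0222  0.2188] [ 0.4319 -0.0543 -0.0014] [0.6804 0.0181 1.3735]
lid 10194 [0.4874 0.1237 0.2408] [0.3636 0.0006 0.2218] [0.6137 0.2504 0.2717]
side 342 244
0.53 233 [ 0.6156 -0.0228  0.2297] [ 0.5978 -0.3662  0.2097] [ 0.6407 -0.0026  1.3474]
gauge 588 [0.5482 0.0556 0.2626] [ 0.5216 -0.3662  0.25  ] [0.6317 0.0853 1.3474]
lid 12823 [0.4929 0.1156 0.2397] [ 0.3624 -0.0047  0.2145] [0.62   0.2542 0.2715]
```

View zooms.

View pics/top1z.png

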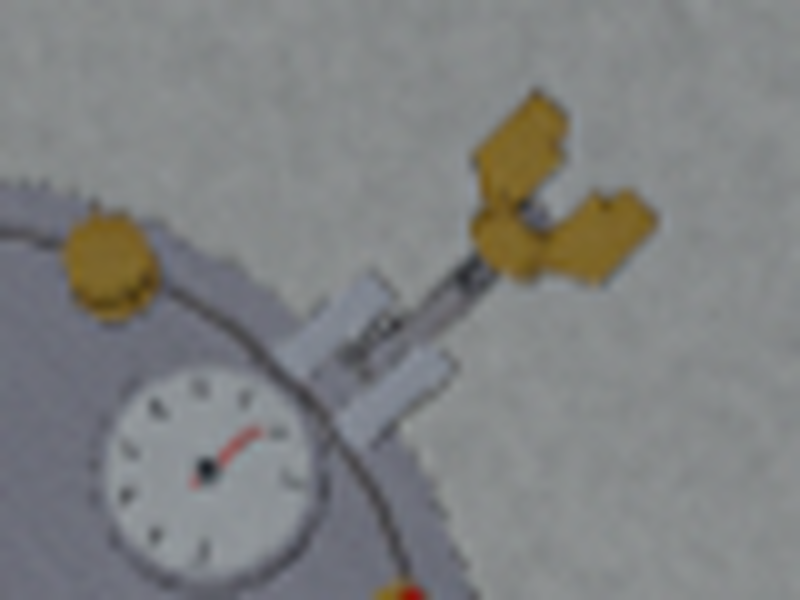

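View pics/side1z.png

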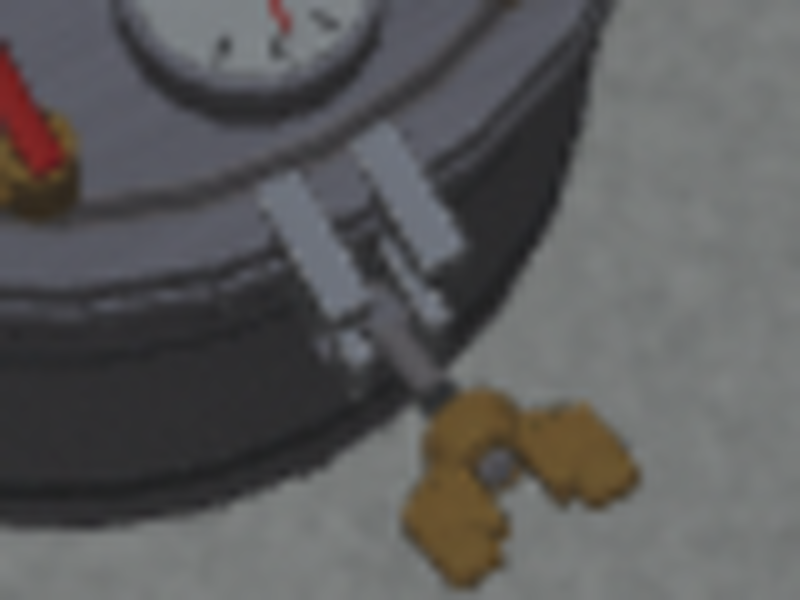

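Run:
```python
from h import *
np.set_printoptions(precision=4,suppress=True)
# circle fit lid edges using points z 0.23-0.25
from scipy.optimize import least_squares
for n in ["top","side"]:
    c=env.capture(n)
    m=env.masks_of(c,"lid")[0]["mask"].astype(np.uint8)
    cs,_=cv2.findContours(m,cv2.RETR_EXTERNAL,cv2.CHAIN_APPROX_NONE)
    k=max(cs,key=cv2.contourArea)[:,0]
    P=np.array([pt(c,x,y,None) for x,y in k]); P=P[(P[:,2]>.22)&(P[:,2]<.245)]
    f=lambda q:np.hypot(P[:,0]-q[0],P[:,1]-q[1])-q[2]
    r=least_squares(f,[.489,.124,.134],loss="soft_l1",f_scale=.001); print(n,r.x,len(P))
    pts=[]
    d=[]
    for _ in range(6):
        c=env.capture(n)
        for l in ["lug","gauge","wing_nut"]:
            q=env.landmark_of(c,l)
            if q: d.append((l,q[0]["location"]))
    for l in ["lug","gauge","wing_nut"]:
        a=np.array([x for k,x in d if k==l]);print(l,a.mean(0),a.std(0))
```

```text
top [0.4887 0.1258 0.1324] 265
lug [0.5844 0.0136 0.1876] [0.0015 0.0018 0.0019]
gauge [0.5483 0.058  0.2338] [0.0012 0.001  0.001 ]
wing_nut [ 0.6106 -0.0066  0.2064] [0.0022 0.0009 0.001 ]
side [0.4901 0.126  0.133 ] 317
lug [0.5851 0.017  0.184 ] [0.0015 0.0016 0.0019]
gauge [0.5481 0.0583 0.2354] [0.0011 0.0016 0.0016]
wing_nut [ 0.6056 -0.0121  0.2035] [0.0012 0.0004 0.0014]
```

```bash
cat >> h.py <<'E'
np.set_printoptions(precision=4,suppress=True)
U=np.array([0.6565,-0.7543,0]);T=np.array([0.7543,0.6565,0]);PIN=np.array([0.5847,0.0160,0.185])
def rmat(jaw):  # tool x down, y=jaw
    x=np.array([0,0,-1.]);y=np.array(jaw,float);y/=np.linalg.norm(y);return np.stack([x,y,np.cross(x,y)],1)
def go(tip,jaw,s=None):
    """shift (tool axes) & rotvec from current measured to fingertip world pos"""
    s=s or env.sense(); R=Ro.from_quat(s["eef_rot"]).as_matrix(); p=s["eef_pos"]
    G=rmat(jaw); tgt=np.array(tip)+[0,0,.166]
    return R.T@(tgt-p), Ro.from_matrix(R.T@G).as_rotvec()
def st():
    s=env.sense();R=Ro.from_quat(s["eef_rot"]).as_matrix();p=s["eef_pos"]+R[:,0]*.166
    d=p-PIN
    print("t",round(s["t"],2),"tip",p,"rad/tan/up",np.array([d@U,d@T,d[2]]).round(4),"jaw yaw",np.degrees(np.arctan2(R[1,1],R[0,1])).round(2),"xax",R[:,0],"j6",s["joints"].round(3),"F",s["ft_force"],"M",s["torque"],"gap",round(s["finger_gap"],3))
    return s,R
E
python3 - <<'E'
from h import *
s,R=st();print(R)
print("T yaw",np.degrees(np.arctan2(T[1],T[0])))
for j in (T,-T): print(go(PIN+U*.1+[0,0,.07],j))
E
```

```text
t 4.4 tip [ 0.1349 -0.5332  0.2387] rad/tan/up [ 0.119  -0.6998  0.0537] jaw yaw -75.8 xax [ 0.  0. -1.] j6 [-1.538  0.381  1.297  0.     1.464 -0.215] F [-0.1528  0.7141  0.4814] M [-0.0031  0.0515  0.0551] gap 1.002
[[ 0.      0.2453 -0.9694]
 [ 0.     -0.9694 -0.2453]
 [-1.     -0.     -0.    ]]
T yaw 41.03446488348045
(array([-0.0162, -0.3328, -0.6159]), array([-2.0392, -0.    , -0.    ]))
(array([-0.0162, -0.3328, -0.6159]), array([ 1.1024, -0.    ,  0.    ]))
```

>>> move_arm([
  [[-0.04,0,-0.02,0,0,0,1],[-0.03,-0.02,-0.03,0,0,0,1],[0,-0.023,-0.043,0,0,0,1],[0,-0.023,-0.043,0,0,0,1],[0,-0.023,-0.043,0,0,0,1]],
])

```text
t: 4.9
eef_pos: [0.2875, -0.4015, 0.475]
eef_rot: [0.702, 0.087, -0.702, 0.087]
ft_force: [1.2, -0.9, -0.1]
finger_gap: 0.571
```

>>> move_arm([
  [[0,-0.023,-0.043,0,0,0,1],[0,-0.023,-0.043,0,0,0,1],[0,-0.023,-0.043,0,0,0,1],[0,-0.023,-0.043,0,0,0,1],[0,-0.023,-0.043,0,0,0,1]],
])

```text
t: 5.4
eef_pos: [0.468, -0.2371, 0.4749]
eef_rot: [0.702, 0.087, -0.702, 0.087]
ft_force: [1.2, -0.3, 0.2]
finger_gap: 0.115
```

Run:
```python
from h import *
s,R=st()
print(go(PIN+U*.115+[0,0,.07],T))
```

```text
t 5.4 tip [ 0.468  -0.2371  0.3089] rad/tan/up [ 0.1143 -0.2542  0.1239] jaw yaw -75.8 xax [ 0.0003 -0.0003 -1.    ] j6 [-0.695  0.294  1.226 -0.     1.621  0.628] F [ 1.2434 -0.28    0.2155] M [-0.0276  0.0064  0.0118] gap 0.115
(array([ 0.054 , -0.1141, -0.2271]), array([-2.0392,  0.0002, -0.0005]))
```

>>> move_arm([
  [[0,-0.0228,-0.0434,0,0,0,1],[0,-0.0228,-0.0434,0,0,0,1],[0,-0.0228,-0.0434,0,0,0,1],[0,-0.0228,-0.0434,0,0,0,1],[0,-0.0228,-0.0434,0,0,0,1]],
])

```text
t: 5.9
eef_pos: [0.6504, -0.0733, 0.4748]
eef_rot: [0.702, 0.087, -0.702, 0.087]
ft_force: [1.1, -0.1, 0.6]
finger_gap: 0.003
```

>>> move_arm([
  [[0,0,0,-0.145,0,0,1],[0,0,0,-0.145,0,0,1],[0,0,0,-0.145,0,0,1],[0,0,0,-0.145,0,0,1],[0,0,0,-0.145,0,0,1]],
])

```text
t: 6.4
eef_pos: [0.6493, -0.075, 0.4746]
eef_rot: [-0.624, -0.332, 0.624, -0.332]
ft_force: [0.6, 0.2, -0.1]
finger_gap: 0.005
```

>>> move_arm([
  [[0,0,0,-0.145,0,0,1],[0,0,0,-0.145,0,0,1],[0,0,0,-0.145,0,0,1],[0,0,0,-0.145,0,0,1],[0,0,0,-0.145,0,0,1]],
])

```text
t: 6.9
eef_pos: [0.6493, -0.075, 0.4746]
eef_rot: [0.466, 0.532, -0.466, 0.532]
ft_force: [-0.3, -0.6, 0.2]
finger_gap: 0.0
```

>>> move_arm([
  [[0,0,0,-0.145,0,0,1],[0,0,0,-0.145,0,0,1],[0,0,0,-0.145,0,0,1],[0,0,0,-0.145,0,0,1]],
])

```text
t: 7.3
eef_pos: [0.6493, -0.0751, 0.4746]
eef_rot: [0.294, 0.643, -0.294, 0.643]
ft_force: [0.2, -0.5, 0.9]
finger_gap: 0.008
```

Run:
```python
from h import *
s,R=st()
print(go(PIN+U*.095+[0,0,.03],T))
c=env.capture("wrist"); save(c,"w1.png"); print(px(c,PIN),px(c,PIN+U*.068+[0,0,.04]))
```

```text
t 7.3 tip [ 0.6492 -0.075   0.3086] rad/tan/up [ 0.111  -0.0111  0.1236] jaw yaw 40.85 xax [-0.0002  0.0001 -1.    ] j6 [-0.296  0.545  0.823  0.     1.773 -1.009] F [ 0.1966 -0.4629  0.8623] M [ 0.0752 -0.0935 -0.0175] gap 0.008
(array([ 0.0936,  0.011 , -0.0161]), array([-0.0032, -0.0002,  0.0001]))
(np.float64(333.1201564776963), np.float64(95.0722159233373)) (np.float64(334.83548865886826), np.float64(192.5606097771601))
```

View pics/w1.png

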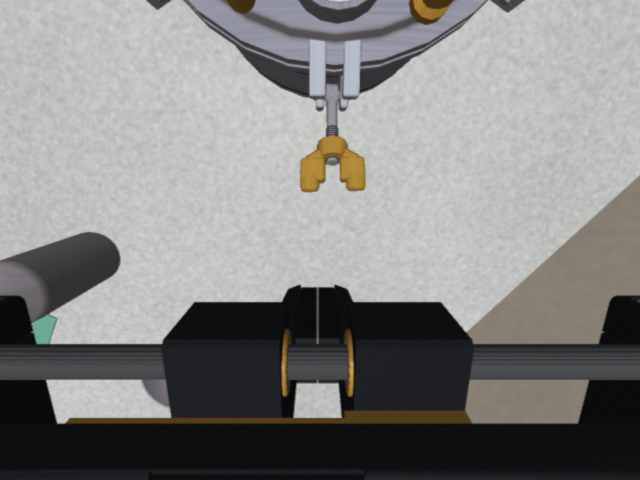

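>>> move_arm([
  [[0.03,0.011,-0.006,0,0,0,1],[0.04,0,0,0,0,0,1],[0.023,0,0,0,0,0,1],[0,0,-0.005,0,0,0,1]],
])

```text
t: 7.75
eef_pos: [0.6504, -0.0597, 0.3782]
eef_rot: [0.296, 0.644, -0.297, 0.639]
ft_force: [-0.0, 0.6, -0.6]
finger_gap: 0.008
```

>>> move_arm([
  [[0,0,-0.004,0,0,0,1],[0,0,-0.004,0,0,0,1],[0,0,-0.004,0,0,0,1]],
])

```text
t: 8.05
eef_pos: [0.6424, -0.05, 0.3835]
eef_rot: [0.296, 0.641, -0.296, 0.643]
ft_force: [-0.1, -0.1, 0.4]
finger_gap: 0.004
```

>>> move_arm([
  [[0,0,-0.004,0,0,0,1],[0,0,-0.004,0,0,0,1],[0,0,-0.004,0,0,0,1]],
])

```text
t: 8.35
eef_pos: [0.6348, -0.0413, 0.3822]
eef_rot: [0.296, 0.641, -0.296, 0.643]
ft_force: [5.8, -9.7, 3.8]
finger_gap: 0.003
```

Run:
```python
from h import *
s,R=st()
c=env.capture("side"); u,v=map(int,px(c,PIN)); save(c,"s2.png",(u-60,v-45,u+60,v+45),6.6)
c=env.capture("wrist"); save(c,"w2.png")
```

```text
t 8.35 tip [ 0.6351 -0.0415  0.2162] rad/tan/up [0.0765 0.0002 0.0312] jaw yaw 40.5 xax [ 0.0018 -0.0014 -1.    ] j6 [-0.251  0.549  1.076 -0.001  1.514 -0.957] F [ 5.8373 -9.7121  3.8361] M [-1.3577 -0.9975  0.1658] gap 0.003
```

View pics/s2.png

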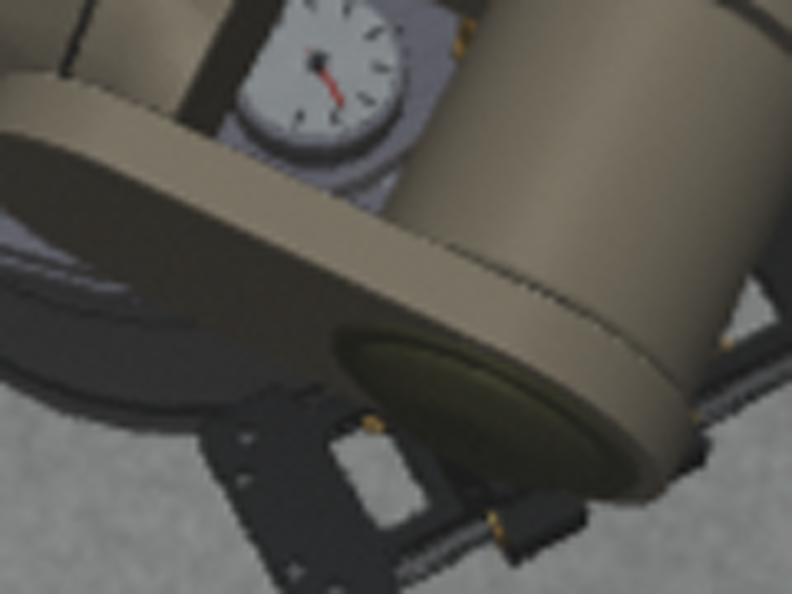

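View pics/w2.png

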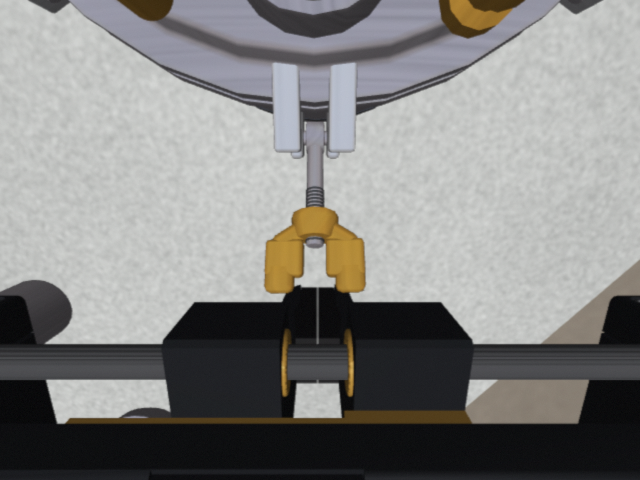

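>>> move_arm([
  [[-0.004,0,-0.0026,0,0,0,1],[-0.0038,0,-0.0028,0,0,0,1],[-0.0037,0,-0.003,0,0,0,1]],
])

```text
t: 8.75
eef_pos: [0.6295, -0.0352, 0.3939]
eef_rot: [0.296, 0.641, -0.296, 0.643]
ft_force: [3.1, -3.4, 1.6]
finger_gap: 0.004
```

>>> move_arm([
  [[-0.0035,0,-0.0033,0,0,0,1],[-0.0032,0,-0.0036,0,0,0,1],[-0.0029,0,-0.0038,0,0,0,1]],
])

```text
t: 9.05
eef_pos: [0.6224, -0.0269, 0.4038]
eef_rot: [0.296, 0.641, -0.296, 0.643]
ft_force: [2.8, -3.7, 3.4]
finger_gap: 0.002
```

Run:
```python
from h import *
s,R=st()
c=env.capture("wrist"); save(c,"w3.png")
```

```text
t 9.05 tip [ 0.6228 -0.0271  0.2378] rad/tan/up [0.0575 0.0004 0.0528] jaw yaw 40.48 xax [ 0.0021 -0.0012 -1.    ] j6 [-0.233  0.512  1.08  -0.001  1.547 -0.939] F [ 2.8306 -3.6664  3.3831] M [-0.664  -0.5415  0.0548] gap 0.002
```

View pics/w3.png

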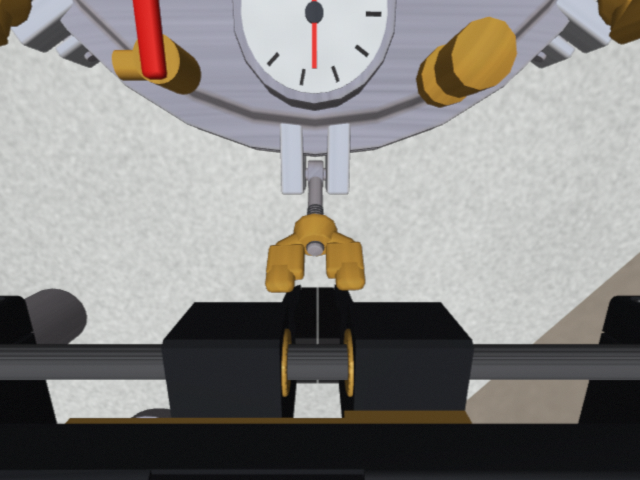

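>>> move_arm([
  [[-0.0029,0,-0.0038,0,0,0,1],[-0.0027,0,-0.0039,0,0,0,1],[-0.0024,0,-0.0041,0,0,0,1]],
])

```text
t: 9.4
eef_pos: [0.6145, -0.0175, 0.411]
eef_rot: [0.296, 0.642, -0.296, 0.642]
ft_force: [2.6, -1.4, 3.1]
finger_gap: 0.011
```

>>> move_arm([
  [[-0.0022,0,-0.0042,0,0,0,1],[-0.0019,0,-0.0043,0,0,0,1],[-0.0015,0,-0.004,0,0,0,1]],
])

```text
t: 9.7
eef_pos: [0.6064, -0.0078, 0.4163]
eef_rot: [0.296, 0.643, -0.296, 0.642]
ft_force: [1.2, -0.7, -0.5]
finger_gap: 0.007
```

>>> move_arm([
  [[-0.001,0,-0.004,0,0,0,1],[-0.001,0,-0.004,0,0,0,1]],
])

```text
t: 9.9
eef_pos: [0.6012, -0.0019, 0.4183]
eef_rot: [0.296, 0.642, -0.296, 0.642]
ft_force: [1.7, 0.6, -0.2]
finger_gap: 0.01
```

Run:
```python
from h import *
s,R=st()
c=env.capture("wrist"); save(c,"w4.png")
```

```text
t 9.9 tip [ 0.6011 -0.0018  0.2523] rad/tan/up [0.0242 0.0007 0.0673] jaw yaw 40.51 xax [-0.0006  0.0003 -1.    ] j6 [-0.2    0.464  1.121  0.     1.557 -0.907] F [ 1.6567  0.6266 -0.1994] M [-0.1092 -0.3285  0.0496] gap 0.01
```

View pics/w4.png

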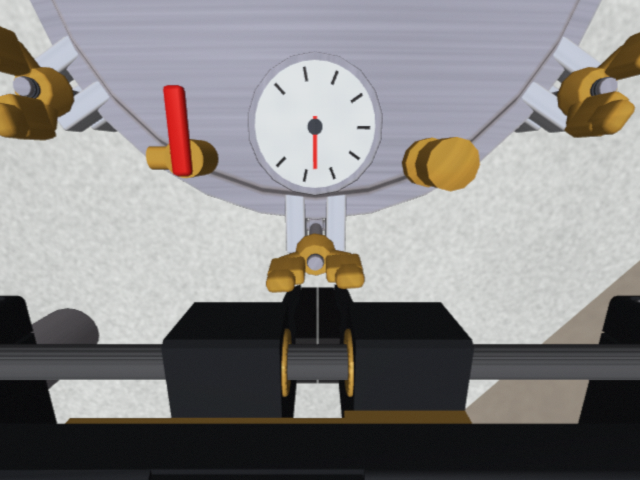

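>>> move_arm([
  [[-0.0005,0,-0.004,0,0,0,1],[0,0,-0.003,0,0,0,1]],
])

```text
t: 10.15
eef_pos: [0.5967, 0.0033, 0.4191]
eef_rot: [0.296, 0.642, -0.296, 0.642]
ft_force: [1.4, -1.5, 0.9]
finger_gap: 0.003
```

>>> move_arm([
  [[0,0,-0.002,0,0,0,1]],
])

```text
t: 10.25
eef_pos: [0.5954, 0.0048, 0.4191]
eef_rot: [0.296, 0.642, -0.296, 0.642]
ft_force: [0.2, -1.0, 0.3]
finger_gap: 0.006
```

>>> move_arm([
  [[0,0,-0.0015,0,0,0,1]],
])

```text
t: 10.35
eef_pos: [0.5945, 0.0059, 0.4191]
eef_rot: [0.296, 0.642, -0.296, 0.642]
ft_force: [2.4, -2.7, 1.5]
finger_gap: 0.008
```

Run:
```python
from h import *
s,R=st()
```

```text
t 10.35 tip [0.5946 0.0059 0.2531] rad/tan/up [0.0141 0.0008 0.0681] jaw yaw 40.51 xax [ 0.0003 -0.0002 -1.    ] j6 [-0.189  0.451  1.14  -0.     1.55  -0.896] F [ 2.4289 -2.7169  1.4795] M [-0.4639 -0.4591  0.0279] gap 0.008
```

>>> move_arm([
  [[0,0,-0.0015,0,0,0,1]],
])

```text
t: 10.45
eef_pos: [0.5938, 0.0066, 0.4192]
eef_rot: [0.296, 0.641, -0.296, 0.643]
ft_force: [3.8, -6.1, -0.6]
finger_gap: 0.008
```

>>> move_arm([
  [[0,0,-0.001,0,0,0,1]],
])

```text
t: 10.55
eef_pos: [0.5934, 0.0069, 0.4192]
eef_rot: [0.296, 0.641, -0.297, 0.643]
ft_force: [5.5, -8.0, 0.3]
finger_gap: 0.004
```

>>> move_arm([
  [[0,0,-0.001,0,0,0,1]],
])

```text
t: 10.65
eef_pos: [0.5931, 0.0073, 0.4192]
eef_rot: [0.296, 0.64, -0.297, 0.644]
ft_force: [7.3, -10.3, -1.0]
finger_gap: 0.0
```

Run:
```python
from h import *
s,R=st()
```

```text
t 10.65 tip [0.5937 0.0067 0.2532] rad/tan/up [0.0129 0.0007 0.0682] jaw yaw 40.44 xax [ 0.0038 -0.0036 -1.    ] j6 [-0.187  0.448  1.145 -0.003  1.544 -0.892] F [  7.3344 -10.3098  -1.0115] M [-1.7661 -1.5608  0.1222] gap 0.0
```

>>> move_arm([
  [[0,0,0.015,0,0,0,1],[-0.02,0,0.015,0,0,0,1],[-0.04,0,0.015,0,0,0,1],[0,0,0,0,0,0,0.77]],
])

```text
t: 11.05
eef_pos: [0.6222, -0.0271, 0.4832]
eef_rot: [0.297, 0.639, -0.296, 0.645]
ft_force: [0.7, 0.6, -0.6]
finger_gap: 0.07
```

Run:
```python
from h import *
s,R=st()
c=env.capture("wrist"); save(c,"w5.png")
ax=PIN+[0,0,.079]
print("wing top centre px",px(c,ax), "tips if tangent",px(c,ax+T*.022),px(c,ax-T*.022),"bolt end",px(c,PIN+[0,0,.058]))
u,v=map(int,px(c,ax)); save(c,"w5z.png",(u-50,v-37,u+50,v+38),8)
for l in("wing_nut","lug","gauge"):
  q=env.landmark_of(c,l)
  if q:
    d=np.array(q[0]["location"])-PIN; print(l,q[0]["confidence"],d@U,d@T,d[2])
```

```text
t 11.05 tip [ 0.6234 -0.0274  0.3172] rad/tan/up [0.0581 0.0007 0.1322] jaw yaw 40.44 xax [ 0.0073 -0.0014 -1.    ] j6 [-0.233  0.479  0.915  0.     1.741 -0.939] F [ 0.734   0.5764 -0.612 ] M [ 0.0054 -0.1154  0.0288] gap 0.07
wing top centre px (np.float64(316.4469092435218), np.float64(172.0629225495236)) tips if tangent (np.float64(353.961363295064), np.float64(171.63387314462722)) (np.float64(278.9283969578493), np.float64(172.4920183680753)) bolt end (np.float64(316.39311539351246), np.float64(170.15930471430767))
wing_nut 0.89 -0.0024583899999999713 -0.00236766999999997 0.0451
lug 0.74 0.005458840000000016 -0.0010391599999999817 0.00020000000000000573
gauge 0.61 -0.059091719999999986 0.0058266800000000086 0.049199999999999994
```

View pics/w5.png

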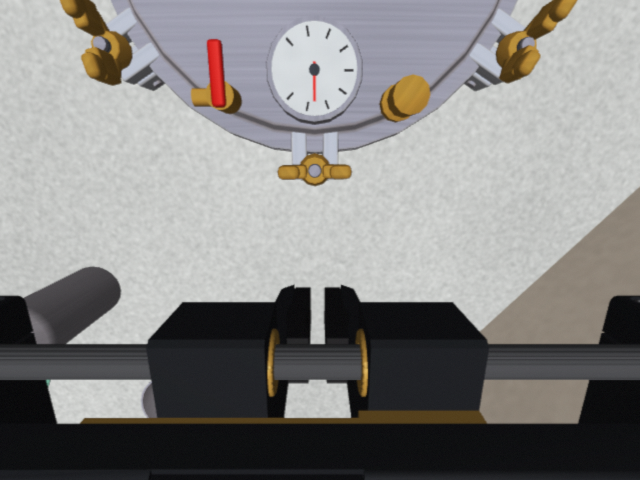

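View pics/w5z.png

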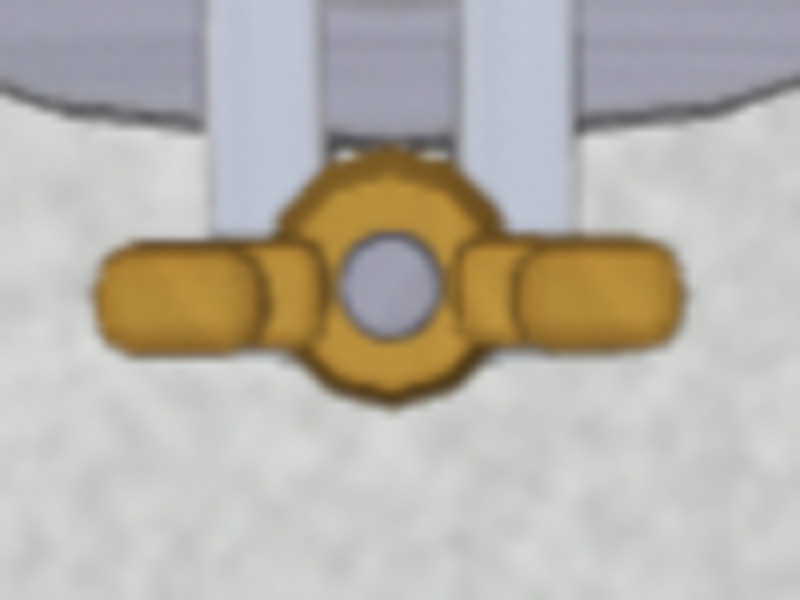

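>>> move_arm([
  [[0,0,0,-0.143,0,0,0.84],[0,0,0,-0.143,0,0,0.84],[0,0,0,-0.143,0,0,0.84],[0,0,0,-0.143,0,0,0.84],[0,0,0,-0.143,0,0,0.84]],
])

```text
t: 11.75
eef_pos: [0.6215, -0.0254, 0.4777]
eef_rot: [0.051, 0.706, -0.05, 0.704]
ft_force: [-0.4, 0.4, -0.6]
finger_gap: 0.163
```

>>> move_arm([
  [[0,0,0,-0.143,0,0,0.84],[0,0,0,-0.143,0,0,0.84],[0,0,0,-0.143,0,0,0.84],[0,0,0,-0.143,0,0,0.84],[0,0,0,-0.143,0,0,0.84]],
])

```text
t: 12.25
eef_pos: [0.6216, -0.0254, 0.4776]
eef_rot: [-0.199, 0.679, 0.2, 0.677]
ft_force: [-0.7, -0.7, -0.0]
finger_gap: 0.161
```

>>> move_arm([
  [[0,0,0,-0.143,0,0,0.84],[0,0,0,0,0,0,0.84]],
])

```text
t: 12.45
eef_pos: [0.6216, -0.0255, 0.4778]
eef_rot: [-0.246, 0.664, 0.247, 0.662]
ft_force: [0.4, 0.9, 0.2]
finger_gap: 0.159
```

Run:
```python
from h import *
s,R=st(); print(s["effort"])
print(go(PIN-T*.0009+[0,0,.080],-U))
c=env.capture("wrist"); save(c,"w6.png")
```

```text
t 12.45 tip [ 0.6212 -0.0253  0.3118] rad/tan/up [0.0551 0.0004 0.1268] jaw yaw 130.74 xax [-0.0023  0.0007 -1.    ] j6 [-0.231  0.48   0.927  0.     1.737 -2.513] F [0.4447 0.865  0.1555] M [ 0.1097 -0.1674  0.0211] gap 0.159
[ -0.0317 -50.792  -24.2313  -0.0726   0.0304  -1.5256]
(array([ 0.0469,  0.0554, -0.0017]), array([-0.0052, -0.0013, -0.0021]))
```

View pics/w6.png

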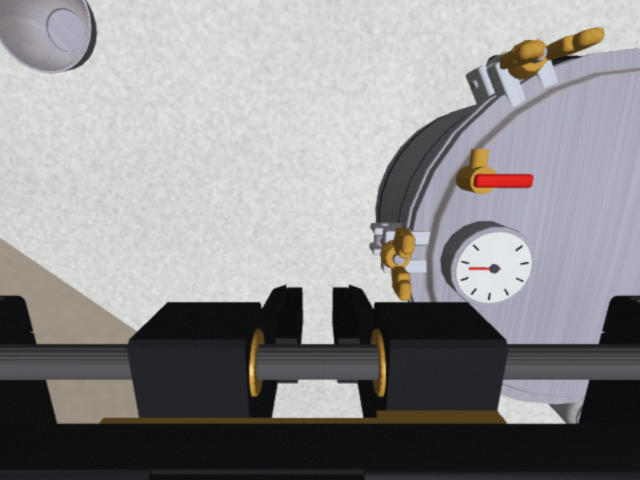

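>>> move_arm([
  [[0,0.03,-0.001,0,0,0,0.84],[0,0.0254,-0.0007,0,0,0,0.84],[0.02,0,0,0,0,0,0.84],[0,0,0,0,0,0,0.84]],
])

```text
t: 12.9
eef_pos: [0.5838, 0.0157, 0.4569]
eef_rot: [-0.244, 0.665, 0.246, 0.662]
ft_force: [0.6, -0.6, -0.4]
finger_gap: 0.167
```

Run:
```python
from h import *
s,R=st()
print(go(PIN-T*.0009+[0,0,.080],-U))
c=env.capture("wrist"); save(c,"w7.png")
ax=PIN+[0,0,.079]
print(px(c,ax),px(c,ax+T*.022),px(c,ax-T*.022))
```

```text
t 12.9 tip [0.5831 0.0159 0.2909] rad/tan/up [-0.001  -0.0013  0.1059] jaw yaw 130.49 xax [-0.0046  0.0008 -1.    ] j6 [-0.176  0.414  1.095  0.     1.638 -2.453] F [ 0.6233 -0.57   -0.4261] M [ 0.1024 -0.1054  0.0138] gap 0.167
(array([ 0.0259, -0.0005,  0.    ]), array([-0.0095, -0.0029, -0.0036]))
(np.float64(316.8760840206309), np.float64(287.33697148739145)) (np.float64(317.2661151707901), np.float64(322.71141604580214)) (np.float64(316.4606351238428), np.float64(249.65722729186655))
```

View pics/w7.png

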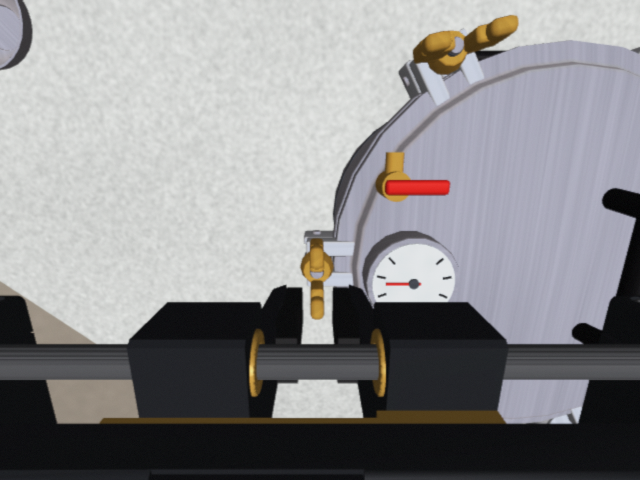

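Run:
```python
from h import *
c=env.capture("wrist"); save(c,"w7z.png",(277,225,357,325),6)
for a in(-.0009,-.003,0): print(px(c,PIN+T*a+[0,0,.058]), px(c,PIN+T*(a+.022)+[0,0,.079]))
print(c["R"],-c["R"].T@c["t"])
```

```text
(np.float64(318.1170195790368), np.float64(272.020471060175)) (np.float64(318.67766655814637), np.float64(319.9804356194262))
(np.float64(318.0862257908046), np.float64(268.8413412408446)) (np.float64(318.64622767194135), np.float64(316.7056695279952))
(np.float64(318.13016574854083), np.float64(273.37767268685167)) (np.float64(318.6910842642993), np.float64(321.37806303052173))
[[-0.649   0.7608  0.0031]
 [ 0.7334  0.6245  0.2687]
 [ 0.2025  0.1767 -0.9632]] [ 0.531  -0.0314  0.4389]
```

View pics/w7z.png

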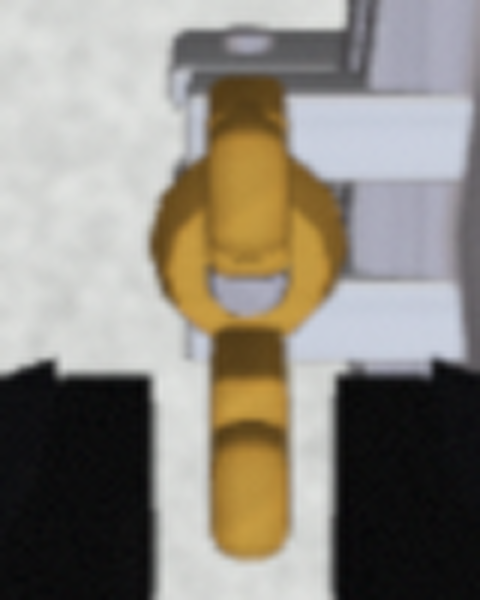

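>>> move_arm([
  [[0.02,0,0,0,0,0,0.84],[0.01,0,0,0,0,0,0.84],[0,0,0,0,0,0,0.84]],
])

```text
t: 13.3
eef_pos: [0.5845, 0.0148, 0.4279]
eef_rot: [-0.245, 0.664, 0.246, 0.662]
ft_force: [0.1, 0.3, 0.1]
finger_gap: 0.162
```

>>> move_arm([
  [[0.01,0,0,0,0,0,0.84],[0.008,0,0,0,0,0,0.84],[0,0,0,0,0,0,0.84]],
])

```text
t: 13.6
eef_pos: [0.5842, 0.0151, 0.4098]
eef_rot: [-0.245, 0.664, 0.246, 0.663]
ft_force: [-0.4, 0.6, -0.7]
finger_gap: 0.155
```

Run:
```python
from h import *
s,R=st()
c=env.capture("wrist"); save(c,"w8.png")
```

```text
t 13.6 tip [0.5839 0.0152 0.2438] rad/tan/up [ 0.0001 -0.0011  0.0588] jaw yaw 130.62 xax [-0.002   0.0004 -1.    ] j6 [-0.177  0.439  1.188 -0.     1.517 -2.456] F [-0.3732  0.5717 -0.7136] M [ 0.0652 -0.0841  0.0365] gap 0.155
```

View pics/w8.png

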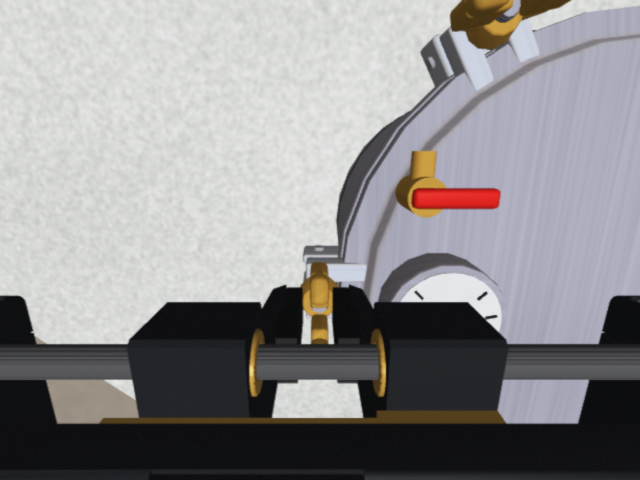

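>>> move_arm([
  [[0,0,0,0,0,0,1],[0,0,0,0,0,0,1],[0,0,0,0,0,0,1]],
])

```text
t: 13.95
eef_pos: [0.5842, 0.0153, 0.4112]
eef_rot: [-0.246, 0.663, 0.246, 0.663]
ft_force: [-0.8, 0.9, 0.5]
finger_gap: 0.09
```

```bash
cat >> h.py <<'E'
def avg(n=8):
    A=[]
    for i in range(n):
        env.capture("wrist"); s=env.sense(); A.append(np.r_[s["ft_force"],s["torque"]])
    A=np.array(A); print("avg F,M",A.mean(0).round(3),"sd",A.std(0).round(3)); return A
E
python3 - <<'E'
from h import *
st();avg()
E
```

```text
t 13.95 tip [0.5842 0.0153 0.2452] rad/tan/up [ 0.0002 -0.0008  0.0602] jaw yaw 130.65 xax [ 0.0002  0.0002 -1.    ] j6 [-0.176  0.437  1.186  0.     1.518 -2.457] F [-0.8013  0.8907  0.5491] M [0.3798 0.0923 0.0574] gap 0.09
avg F,M [-1.556  1.563  1.232  0.419  0.179  0.035] sd [0.675 0.433 0.463 0.048 0.038 0.022]
```

>>> move_arm([
  [[0,0,0,0.1,0,0,1],[0.0004,0,0,0.1,0,0,1],[0,0,0,0.1,0,0,1],[0,0,0,0.1,0,0,1],[0,0,0,0.1,0,0,1]],
])

```text
t: 14.85
eef_pos: [0.5841, 0.0153, 0.4108]
eef_rot: [-0.072, 0.703, 0.073, 0.703]
ft_force: [-2.2, 2.4, 2.4]
finger_gap: 0.082
```

Run:
```python
from h import *
st();avg(6);st()
```

```text
t 14.85 tip [0.5841 0.0154 0.2448] rad/tan/up [ 0.0001 -0.0008  0.0598] jaw yaw 101.76 xax [-0.      0.0004 -1.    ] j6 [-0.176  0.438  1.187  0.     1.517 -1.952] F [-2.1904  2.357   2.3953] M [ 0.5502  0.2897 -0.0068] gap 0.082
avg F,M [-1.99   2.882  3.565  0.61   0.352 -0.017] sd [0.663 0.421 0.422 0.038 0.032 0.04 ]
t 15.15 tip [0.5842 0.0153 0.2447] rad/tan/up [ 0.0002 -0.0008  0.0597] jaw yaw 102.1 xax [ 0.0002  0.0002 -1.    ] j6 [-0.176  0.438  1.187  0.     1.517 -1.958] F [-1.5711  2.864   4.4206] M [ 0.6231  0.3862 -0.0513] gap 0.085
```

Run:
```python
from h import *
c=env.capture("wrist"); save(c,"w9.png",(220,220,420,370),4)
st()
```

```text
t 15.2 tip [0.5842 0.0153 0.2447] rad/tan/up [ 0.0002 -0.0008  0.0597] jaw yaw 102.07 xax [ 0.0002  0.0002 -1.    ] j6 [-0.176  0.438  1.187  0.     1.517 -1.958] F [-1.745   3.5785  4.5038] M [ 0.6514  0.3805 -0.0067] gap 0.083
```

View pics/w9.png

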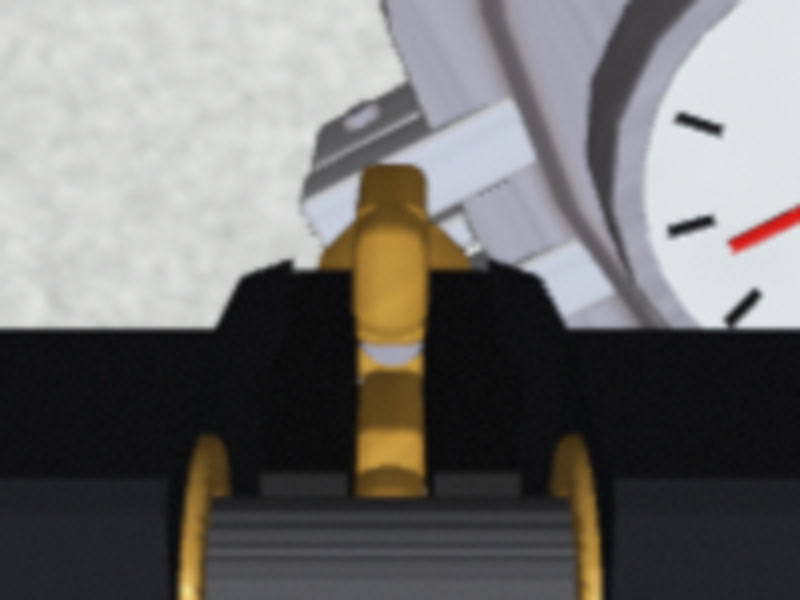

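>>> move_arm([
  [[0,0,0,0.1,0,0,1],[0.0003,0,0,0.1,0,0,1],[0,0,0,0.1,0,0,1],[0,0,0,0.1,0,0,1]],
])

```text
t: 15.6
eef_pos: [0.5842, 0.0153, 0.4104]
eef_rot: [0.068, 0.704, -0.068, 0.704]
ft_force: [-2.1, 3.4, 4.0]
finger_gap: 0.089
```

Run:
```python
from h import *
avg(5);st()
```

```text
avg F,M [-2.087  4.126  4.599  0.829  0.431 -0.055] sd [0.576 0.956 0.238 0.035 0.035 0.067]
t 15.85 tip [0.5843 0.0153 0.2444] rad/tan/up [ 0.0002 -0.0008  0.0594] jaw yaw 79.23 xax [ 0.0002  0.0003 -1.    ] j6 [-0.176  0.438  1.187  0.     1.516 -1.559] F [-1.9434  5.477   4.2227] M [ 0.8787  0.4511 -0.0995] gap 0.081
```

>>> move_arm([
  [[0,0,0,0.1,0,0,1],[0.0002,0,0,0.1,0,0,1]],
])

```text
t: 16.05
eef_pos: [0.5842, 0.0153, 0.4102]
eef_rot: [0.138, 0.693, -0.138, 0.694]
ft_force: [-2.5, 5.1, 5.6]
finger_gap: 0.083
```

Run:
```python
from h import *
A=avg(6);print(A[:,5]);st()
```

```text
avg F,M [-1.669  4.417  4.608  0.948  0.403 -0.053] sd [0.595 0.15  0.318 0.018 0.029 0.051]
[ 0.0448 -0.089  -0.1071 -0.0712 -0.0215 -0.0757]
t 16.35 tip [0.5843 0.0154 0.2443] rad/tan/up [ 0.0002 -0.0007  0.0593] jaw yaw 67.75 xax [ 0.0004  0.0005 -1.    ] j6 [-0.176  0.438  1.188  0.001  1.515 -1.359] F [-1.4935  4.2447  4.7586] M [ 0.9743  0.4152 -0.0757] gap 0.082
```

>>> move_arm([
  [[0,0,0,0.1,0,0,1],[0.0002,0,0,0.1,0,0,1],[0,0,0,0.1,0,0,1]],
])

```text
t: 16.65
eef_pos: [0.5843, 0.0154, 0.41]
eef_rot: [0.24, 0.665, -0.24, 0.665]
ft_force: [-2.3, 5.1, 4.3]
finger_gap: 0.088
```

Run:
```python
from h import *
A=avg(8);print(A[:,5]);s,R=st();print(s["effort"])
```

```text
avg F,M [-1.764  5.373  4.566  1.067  0.355 -0.045] sd [0.353 0.689 0.376 0.023 0.048 0.026]
[-0.0398 -0.0196 -0.005  -0.0573 -0.0912 -0.0272 -0.0676 -0.0531]
t 17.05 tip [0.5843 0.0155 0.244 ] rad/tan/up [ 0.0001 -0.0006  0.059 ] jaw yaw 50.56 xax [ 0.0005  0.0007 -1.    ] j6 [-0.176  0.438  1.188  0.001  1.515 -1.059] F [-2.4227  6.4839  4.3774] M [ 1.0759  0.3521 -0.0531] gap 0.083
[ -3.1179 -44.4032 -22.4832  -1.3571  -0.8241  -0.061 ]
```

>>> move_arm([
  [[0,0.0002,-0.001,0.1,0,0,1],[0.0002,0,0,0.1,0,0,1],[0,0,0,0.1,0,0,1]],
])

```text
t: 17.35
eef_pos: [0.5838, 0.016, 0.4098]
eef_rot: [0.337, 0.621, -0.336, 0.622]
ft_force: [-0.9, 3.3, 3.5]
finger_gap: 0.08
```

Run:
```python
from h import *
A=avg(8);print(A[:,5]);s,R=st();print(s["effort"])
```

```text
avg F,M [ 1.53   4.436  3.76   0.873 -0.228 -0.049] sd [1.03  0.506 0.276 0.034 0.107 0.024]
[ 0.0036 -0.0645 -0.0666 -0.0659 -0.0645 -0.0292 -0.064  -0.0423]
t 17.75 tip [0.584  0.016  0.2438] rad/tan/up [-0.0005 -0.0005  0.0588] jaw yaw 33.34 xax [ 0.0013  0.0001 -1.    ] j6 [-0.175  0.437  1.19   0.     1.513 -0.757] F [2.3665 4.8424 3.87  ] M [ 0.8818 -0.3527 -0.0423] gap 0.084
[ -2.6941 -45.2652 -21.2602  -1.3227   0.225   -0.0637]
```

>>> move_arm([
  [[0,0.001,-0.0004,0.1,0,0,1],[0.0002,0,0,0.1,0,0,1],[0,0,0,0.1,0,0,1]],
])

```text
t: 18.05
eef_pos: [0.5842, 0.0165, 0.4097]
eef_rot: [0.426, 0.564, -0.426, 0.565]
ft_force: [-0.1, 2.7, 4.5]
finger_gap: 0.083
```

Run:
```python
from h import *
A=avg(8);print(A[:,5]);s,R=st();print(s["effort"])
```

```text
avg F,M [-0.102  1.682  4.875  0.323  0.014 -0.058] sd [0.372 0.674 0.431 0.029 0.024 0.057]
[ 0.062   0.0062 -0.0857 -0.1125 -0.0879 -0.0817 -0.0594 -0.1015]
t 18.45 tip [0.5843 0.0164 0.2437] rad/tan/up [-0.0006 -0.      0.0587] jaw yaw 16.24 xax [ 0.0004 -0.0008 -1.    ] j6 [-0.174  0.439  1.189 -0.001  1.514 -0.457] F [-0.1745  0.7131  4.9209] M [ 0.2908 -0.0301 -0.1015] gap 0.089
[ -0.7674 -44.3995 -21.3431  -0.389   -0.1415  -0.0795]
```

>>> move_arm([
  [[0,0,0,0.1,0,0,1],[0.0002,0,0,0.1,0,0,1]],
])

```text
t: 18.65
eef_pos: [0.5843, 0.0166, 0.4096]
eef_rot: [0.48, 0.519, -0.48, 0.52]
ft_force: [-0.3, 2.1, 6.2]
finger_gap: 0.086
```

```bash
cat >> h.py <<'E'
def avg(n=8):
    A=[]
    for i in range(n):
        env.capture("wrist"); s=env.sense(); A.append(np.r_[s["ft_force"],s["torque"],s["effort"][5]])
    A=np.array(A); print("F",A[2:,:3].mean(0),"Mz",A[:,5],A[3:,5].mean(),"e6",A[:,6]); return A
E
python3 - <<'E'
from h import *
A=avg(8);s,R=st()
E
```

```text
F [0.1874 1.9427 5.6105] Mz [ 0.1581  0.0485  0.0358  0.0495 -0.0197 -0.0454  0.001  -0.0295] -0.00879878555879755 e6 [-0.1441  0.9145  0.2627  0.0426 -0.008  -0.0179 -0.0197 -0.02  ]
t 19.05 tip [0.5844 0.0165 0.2436] rad/tan/up [-0.0006  0.0001  0.0586] jaw yaw 4.79 xax [ 0.0008 -0.0007 -1.    ] j6 [-0.174  0.439  1.189 -0.001  1.513 -0.257] F [0.6202 1.7607 6.6614] M [ 0.3552 -0.0147 -0.0295] gap 0.092
```

>>> move_arm([
  [[0,0,0,0.03,0,0,1],[0.0001,0,0,0.03,0,0,1],[0,0,0,0.02,0,0,1],[0,0,0,0.02,0,0,1]],
])

```text
t: 19.45
eef_pos: [0.5843, 0.0166, 0.4095]
eef_rot: [0.504, 0.495, -0.504, 0.496]
ft_force: [-0.1, 1.9, 6.0]
finger_gap: 0.089
```

Run:
```python
from h import *
s=env.sense();print(s["torque"],s["effort"][5])
A=avg(8);s,R=st()
```

```text
[ 0.3488 -0.0938  0.1718] -0.09775877930223942
F [0.3885 1.8051 6.4038] Mz [0.1675 0.1027 0.1046 0.1187 0.125  0.1682 0.1    0.1483] 0.13202770369140096 e6 [0.1017 0.3103 0.1795 0.1356 0.1254 0.1234 0.123  0.123 ]
t 19.85 tip [0.5844 0.0165 0.2435] rad/tan/up [-0.0005  0.0001  0.0585] jaw yaw -0.93 xax [ 0.001  -0.0008 -1.    ] j6 [-0.174  0.439  1.189 -0.001  1.513 -0.158] F [0.5012 1.7499 6.4685] M [ 0.3382 -0.0612  0.1483] gap 0.082
```

>>> move_arm([
  [[0,0,0,0.03,0,0,1],[0.0001,0,0,0.03,0,0,1],[0,0,0,0.03,0,0,1],[0,0,0,0.03,0,0,1],[0,0,0,0.03,0,0,1]],
])

```text
t: 20.35
eef_pos: [0.5843, 0.0166, 0.4095]
eef_rot: [0.54, 0.456, -0.54, 0.457]
ft_force: [0.1, 2.0, 6.4]
finger_gap: 0.09
```

Run:
```python
from h import *
s=env.sense();print(s["torque"],s["effort"][5])
A=avg(6);s,R=st()
```

```text
[ 0.3884 -0.0594  0.219 ] -0.21003308705985546
F [0.3334 1.9208 6.2186] Mz [0.1576 0.1937 0.1665 0.1141 0.0967 0.1681] 0.1262836565580705 e6 [0.1088 0.4224 0.2264 0.1603 0.1451 0.1421]
t 20.65 tip [0.5845 0.0165 0.2435] rad/tan/up [-0.0005  0.0002  0.0585] jaw yaw -9.52 xax [ 0.0013 -0.0008 -1.    ] j6 [-0.174  0.439  1.189 -0.001  1.513 -0.008] F [-0.1177  1.567   6.5822] M [ 0.3949 -0.0854  0.1681] gap 0.086
```

>>> move_arm([
  [[0,0,0,0.03,0,0,1],[0.0001,0,0,0.03,0,0,1],[0,0,0,0.03,0,0,1],[0,0,0,0.03,0,0,1],[0,0,0,0.02,0,0,1]],
])

```text
t: 21.15
eef_pos: [0.5843, 0.0166, 0.4095]
eef_rot: [0.571, 0.417, -0.57, 0.418]
ft_force: [0.6, 1.8, 7.0]
finger_gap: 0.084
```

Run:
```python
from h import *
s=env.sense();print(s["torque"],s["effort"][5])
A=avg(8);s,R=st()
c=env.capture("wrist"); save(c,"w10.png",(220,220,420,370),4)
```

```text
[ 0.3655 -0.0687  0.2273] 0.039140955777838826
F [0.6334 1.5624 6.5055] Mz [0.1572 0.1938 0.1728 0.1468 0.1289 0.148  0.1237 0.1423] 0.13796016696589822 e6 [0.1503 0.3373 0.2033 0.1588 0.1486 0.1466 0.1462 0.1462]
t 21.55 tip [0.5846 0.0165 0.2435] rad/tan/up [-0.0005  0.0002  0.0585] jaw yaw -17.53 xax [ 0.0015 -0.0008 -1.    ] j6 [-0.174  0.439  1.189 -0.001  1.512  0.132] F [0.5568 0.9991 6.7962] M [ 0.3819 -0.1488  0.1423] gap 0.085
```

View pics/w10.png

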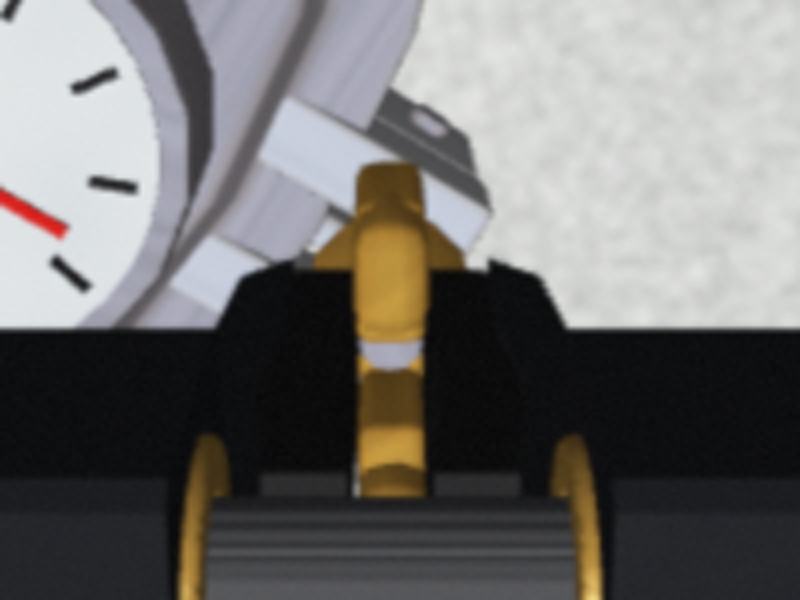

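>>> move_arm([
  [[0,0,0,0.01,0,0,1],[0,0,0,0.01,0,0,1],[0,0,0,0.01,0,0,1],[0,0,0,0.01,0,0,1]],
])

```text
t: 22.0
eef_pos: [0.5843, 0.0166, 0.4094]
eef_rot: [0.579, 0.406, -0.578, 0.407]
ft_force: [1.3, 1.7, 5.9]
finger_gap: 0.085
```

Run:
```python
from h import *
s=env.sense();print(s["torque"],s["effort"][5],s["joints"][5])
A=avg(4)
```

```text
[ 0.3624 -0.1352  0.2139] 0.08879429893568158 0.17257723341805895
F [1.0035 2.0332 6.677 ] Mz [0.1934 0.1957 0.2133 0.2244] 0.22443151091610358 e6 [0.1591 0.2647 0.2009 0.1794]
```

>>> move_arm([
  [[0,0,0,0.01,0,0,1],[0,0,0,0.01,0,0,1],[0,0,0,0.01,0,0,1]],
])

```text
t: 22.5
eef_pos: [0.5843, 0.0167, 0.4094]
eef_rot: [0.585, 0.397, -0.584, 0.398]
ft_force: [0.5, 0.7, 5.9]
finger_gap: 0.086
```

Run:
```python
from h import *
s=env.sense();print(s["torque"],s["effort"][5],s["joints"][5])
A=avg(8)
s=env.sense();print(s["torque"],s["effort"][5],s["joints"][5])
```

```text
[ 0.3614 -0.1024  0.2014] 0.07803049637004733 0.20256943887324488
F [1.1153 1.8593 6.3063] Mz [0.2134 0.1766 0.2429 0.2005 0.1909 0.2114 0.1749 0.1887] 0.19329423755542258 e6 [0.191  0.2955 0.23   0.208  0.203  0.202  0.2017 0.2017]
[ 0.3183 -0.0839  0.1887] 0.20170963369309902 0.2021851192477866
```

>>> move_arm([
  [[0,0,0,0.015,0,0,1],[0.0001,0,0,0.015,0,0,1],[0,0,0,0.015,0,0,1],[0,0,0,0.015,0,0,1],[0,0,0,0.01,0,0,1]],
])

```text
t: 23.4
eef_pos: [0.5843, 0.0167, 0.4094]
eef_rot: [0.599, 0.376, -0.598, 0.377]
ft_force: [1.5, 2.4, 6.2]
finger_gap: 0.083
```

>>> move_arm([
  [[0,0,0,0.01,0,0,1],[0,0,0,0.01,0,0,1],[0,0,0,0.01,0,0,1],[0,0,0,0.01,0,0,1]],
])

```text
t: 23.8
eef_pos: [0.5843, 0.0167, 0.4094]
eef_rot: [0.606, 0.364, -0.605, 0.365]
ft_force: [1.1, 1.7, 5.8]
finger_gap: 0.084
```

Run:
```python
from h import *
s=env.sense();print(s["torque"],s["effort"][5],s["joints"][5])
A=avg(10);print(A[:,5].mean())
st()
```

```text
[ 0.3334 -0.1391  0.1646] 0.10988330701366067 0.3124938207812965
F [1.1735 1.9109 5.9642] Mz [0.2002 0.2137 0.1352 0.2249 0.1491 0.1361 0.1991 0.1697 0.2143 0.1726] 0.18083461529240616 e6 [0.1717 0.2774 0.2142 0.1928 0.1878 0.1868 0.1867 0.1866 0.1866 0.1866]
0.18148689601218398
t 24.3 tip [0.5846 0.0165 0.2434] rad/tan/up [-0.0004  0.0003  0.0584] jaw yaw -27.84 xax [ 0.0016 -0.0008 -1.    ] j6 [-0.174  0.439  1.189 -0.001  1.512  0.312] F [0.5851 2.5695 6.0761] M [ 0.3458 -0.0799  0.1726] gap 0.085
```

Run:
```python
from h import *
c=env.capture("wrist"); save(c,"w11.png",(280,250,355,350),6)
```

```text
(no output)
```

View pics/w11.png

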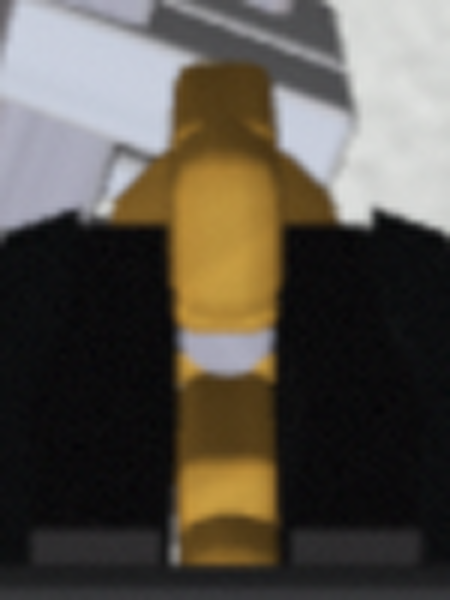

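>>> move_arm([
  [[0,0,0,0.01,0,0,1]],
])

```text
t: 24.45
eef_pos: [0.5843, 0.0166, 0.4094]
eef_rot: [0.608, 0.361, -0.607, 0.363]
ft_force: [1.5, 1.7, 6.9]
finger_gap: 0.086
```

Run:
```python
from h import *
s=env.sense();print(s["torque"][2],s["effort"][5],s["joints"][5])
A=avg(6);print(A[:,5].mean())
```

```text
0.20957851793449775 0.006524328491650522 0.32223875084586623
F [0.8575 2.1744 6.8108] Mz [0.2213 0.2378 0.1808 0.1912 0.2195 0.2199] 0.21019359745764146 e6 [0.159  0.2865 0.2273 0.2066 0.2017 0.2008]
0.21174454998622505
```

>>> move_arm([
  [[0,0,0,0.01,0,0,1]],
])

```text
t: 24.85
eef_pos: [0.5843, 0.0166, 0.4094]
eef_rot: [0.61, 0.358, -0.609, 0.359]
ft_force: [0.6, 1.9, 6.1]
finger_gap: 0.087
```

Run:
```python
from h import *
s=env.sense();print(s["torque"][2],s["effort"][5],s["joints"][5])
A=avg(6);print(A[:,5].mean())
```

```text
0.26640235397931084 0.003476644487818703 0.3322508060132307
F [0.8772 2.2492 5.9224] Mz [0.2505 0.2206 0.1727 0.2249 0.2253 0.2137] 0.22129487455617158 e6 [0.174  0.301  0.2411 0.2202 0.2153 0.2144]
0.2179519799313662
```

>>> move_arm([
  [[0,0,0,0.01,0,0,1]],
])

```text
t: 25.25
eef_pos: [0.5844, 0.0166, 0.4094]
eef_rot: [0.611, 0.355, -0.611, 0.356]
ft_force: [1.7, 0.6, 6.3]
finger_gap: 0.089
```

Run:
```python
from h import *
s=env.sense();print(s["torque"][2],s["effort"][5],s["joints"][5])
A=avg(6);print(A[:,5].mean())
```

```text
0.21446155569389572 0.010763205355033278 0.3422193757079286
F [1.2946 1.7779 5.9645] Mz [0.2359 0.1957 0.2272 0.2002 0.2236 0.2021] 0.20860976183021926 e6 [0.1886 0.3146 0.2543 0.2333 0.2284 0.2274]
0.21410877386202312
```

>>> move_arm([
  [[0,0,0,0.01,0,0,1]],
])

```text
t: 25.65
eef_pos: [0.5844, 0.0166, 0.4093]
eef_rot: [0.613, 0.352, -0.612, 0.353]
ft_force: [0.6, 1.7, 6.8]
finger_gap: 0.086
```

Run:
```python
from h import *
s=env.sense();print(s["torque"][2],s["effort"][5],s["joints"][5])
A=avg(6);print(A[:,5].mean())
```

```text
0.25247447347181506 0.021779504022561014 0.3522773964231789
F [0.7801 1.9388 5.6626] Mz [0.2209 0.2404 0.2298 0.2651 0.2729 0.2475] 0.26181248281848063 e6 [0.2019 0.3272 0.2665 0.2455 0.2406 0.2396]
0.24608493338563675
```

>>> move_arm([
  [[0,0,0,0.01,0,0,1]],
])

```text
t: 26.05
eef_pos: [0.5843, 0.0166, 0.4094]
eef_rot: [0.615, 0.349, -0.614, 0.35]
ft_force: [2.3, 1.9, 6.7]
finger_gap: 0.088
```

Run:
```python
from h import *
A=avg(8);print(A[:,5].mean());st()
```

```text
F [1.6199 1.4946 6.3132] Mz [0.1943 0.1799 0.1592 0.2341 0.1926 0.263  0.1646 0.1308] 0.19704482470613663 e6 [0.1427 0.2706 0.2133 0.1931 0.1884 0.1875 0.1873 0.1873]
0.18982689380725754
t 26.45 tip [0.5846 0.0165 0.2434] rad/tan/up [-0.0004  0.0003  0.0584] jaw yaw -30.71 xax [ 0.0017 -0.0009 -1.    ] j6 [-0.174  0.439  1.189 -0.001  1.512  0.362] F [2.0632 1.1219 5.6724] M [ 0.3473 -0.1185  0.1308] gap 0.088
```

>>> move_arm([
  [[0,0,0,0,0,0,0.84],[0,0,0,0,0,0,0.84],[0,0,0,0,0,0,0.84],[0,0,0,0,0,0,0.84]],
])

```text
t: 26.85
eef_pos: [0.5842, 0.0167, 0.4085]
eef_rot: [-0.615, -0.349, 0.615, -0.349]
ft_force: [-0.2, -0.0, -0.3]
finger_gap: 0.161
```

Run:
```python
from h import *
c=env.capture("wrist"); save(c,"w12.png",(270,240,365,350),6)
A=avg(4);st()
```

```text
F [-0.2373 -0.1199  0.2733] Mz [-0.0366  0.0122 -0.0237  0.069 ] 0.06897903980803322 e6 [-0.0081 -0.0062 -0.0047 -0.0036]
t 27.1 tip [0.5842 0.0168 0.2428] rad/tan/up [-0.001   0.0002  0.0578] jaw yaw -30.93 xax [-0.0001 -0.     -1.    ] j6 [-0.174  0.439  1.19  -0.     1.512  0.366] F [-0.3193 -0.4885  0.4384] M [-0.0532 -0.0901  0.069 ] gap 0.162
```

View pics/w12.png

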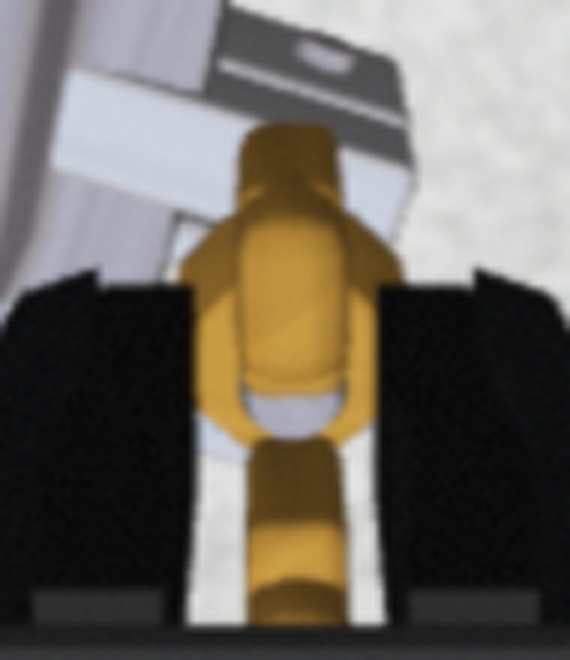

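>>> move_arm([
  [[-0.01,0,0,0,0,0,0.84],[-0.02,0,0,0,0,0,0.84],[-0.03,0,0,0,0,0,0.84],[-0.04,0,0,0,0,0,0.84],[0,0.03,0,0,0,0,0.84]],
])

```text
t: 27.6
eef_pos: [0.6076, 0.003, 0.5169]
eef_rot: [0.618, 0.347, -0.612, 0.352]
ft_force: [-0.1, 1.1, 0.2]
finger_gap: 0.157
```

>>> move_arm([
  [[0,0.04,0,0,0,0,0.84],[0,0.04,0,0,0,0,0.84],[0,0.04,0,0,0,0,0.84],[0,0.04,0,0,0,0,0.84],[0,0,0,0,0,0,0.84]],
])

```text
t: 28.1
eef_pos: [0.7497, -0.0832, 0.4986]
eef_rot: [-0.611, -0.352, 0.621, -0.343]
ft_force: [0.5, 0.5, -2.3]
finger_gap: 0.161
```

Run:
```python
from h import *
st()
c=env.capture("side"); save(c,"s9.png")
u,v=map(int,px(c,PIN+[0,0,.06])); save(c,"s9z.png",(u-40,v-30,u+40,v+30),10)
for l in ["wing_nut","gauge","flask","dish","drum"]:
    q=env.landmark_of(c,l); print(l,q[0]["location"] if q else None)
c=env.capture("top"); save(c,"t9z.png",(286,192,366,252),10)
for l in ["wing_nut","gauge","flask","dish","drum"]:
    q=env.landmark_of(c,l); print(l,q[0]["location"] if q else None)
```

```text
t 28.1 tip [ 0.7467 -0.0824  0.3326] rad/tan/up [0.1806 0.0575 0.1476] jaw yaw -31.1 xax [-0.0184  0.0047 -0.9998] j6 [-0.267  0.815  0.237 -0.     2.108  0.276] F [ 0.5326  0.4693 -2.2966] M [-0.0466 -0.1441  0.022 ] gap 0.161
wing_nut None
gauge None
flask [0.4547, -0.3386, -0.0018]
dish [0.6549, -0.3891, -0.0001]
drum [0.5718, 0.4336, 0.0003]
wing_nut [0.5733, 0.4378, 0.0048]
gauge [0.5459, 0.0538, 0.2344]
flask [0.4553, -0.3343, -0.0021]
dish [0.6518, -0.3895, 0.0]
drum [0.5734, 0.4341, 0.0032]
```

View pics/s9z.png

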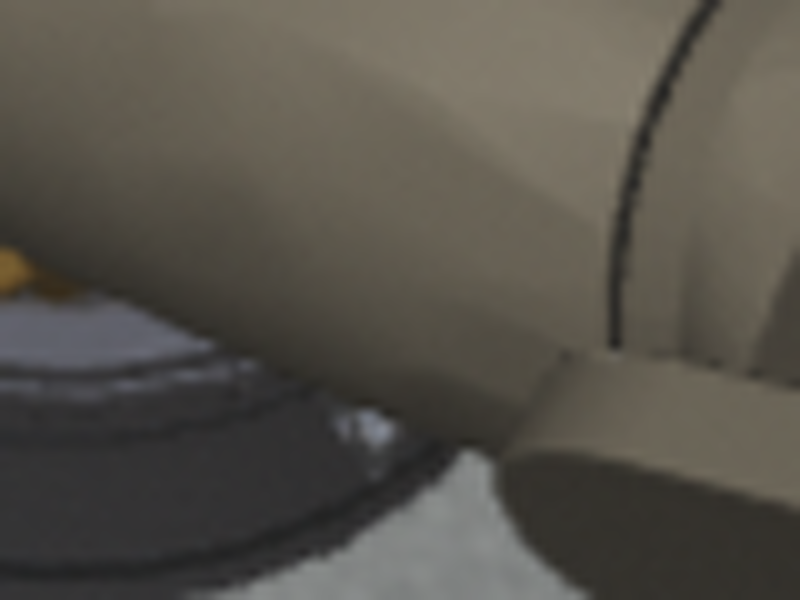

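View pics/t9z.png

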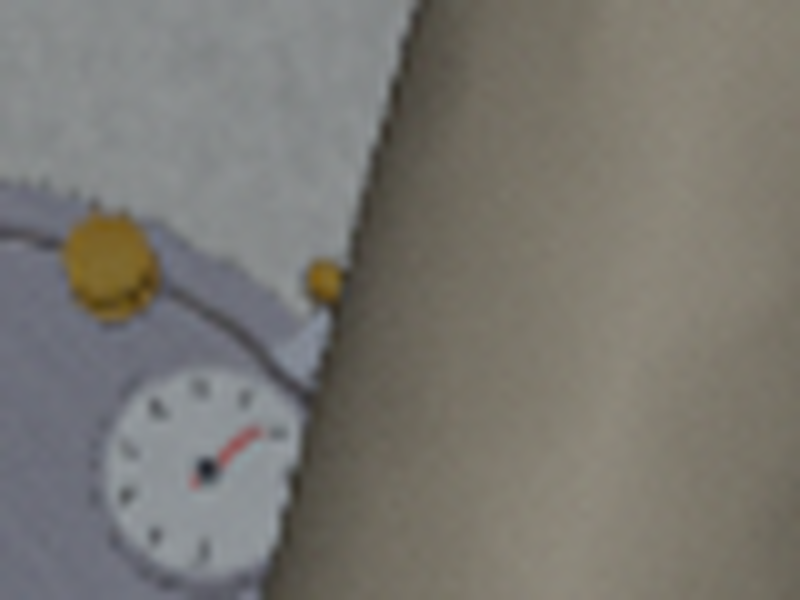

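>>> move_arm([
  [[0,-0.01,0.04,0,0,0,0.84],[0,-0.01,0.045,0,0,0,0.84],[0,-0.005,0.045,0,0,0,0.84],[0,0,0.045,0,0,0,0.84],[0,0,0.045,0,0,0,0.84]],
])

```text
t: 29.2
eef_pos: [0.6097, -0.2567, 0.5096]
eef_rot: [0.615, 0.348, -0.615, 0.349]
ft_force: [0.6, -1.6, 0.3]
finger_gap: 0.158
```

```bash
python3 - <<'E'
from h import *
st()
c=env.capture("side"); save(c,"s10.png")
u,v=map(int,px(c,PIN+[0,0,.06])); save(c,"s10z.png",(u-40,v-30,u+40,v+30),8)
q=env.landmark_of(c,"wing_nut")
for a in q[:1]:
    d=np.array(a["location"])-PIN;print(a["confidence"],d@U,d@T,d[2])
c=env.capture("top"); save(c,"t10z.png",(286,192,366,252),8)
q=env.landmark_of(c,"wing_nut")
for a in q[:1]:
    d=np.array(a["location"])-PIN;print(a["confidence"],d@U,d@T,d[2])
E
python3 -c "
import cv2,numpy as np
a=cv2.imread('pics/s10z.png');b=cv2.imread('pics/t10z.png');cv2.imwrite('pics/both.png',cv2.resize(np.hstack([a,b]),(800,300)))"
```

```text
t 29.2 tip [ 0.6098 -0.2567  0.3436] rad/tan/up [ 0.2222 -0.1601  0.1586] jaw yaw -30.92 xax [ 0.0006 -0.0004 -1.    ] j6 [-0.577  0.56   0.702 -0.     1.879 -0.037] F [ 0.5998 -1.6043  0.3195] M [-0.0618 -0.0697 -0.0482] gap 0.158
0.52 -0.0010014999999999935 -0.0019122799999999932 0.0358
0.39 -0.0031010600000000283 0.005880619999999968 0.03920000000000001
```

View pics/both.png

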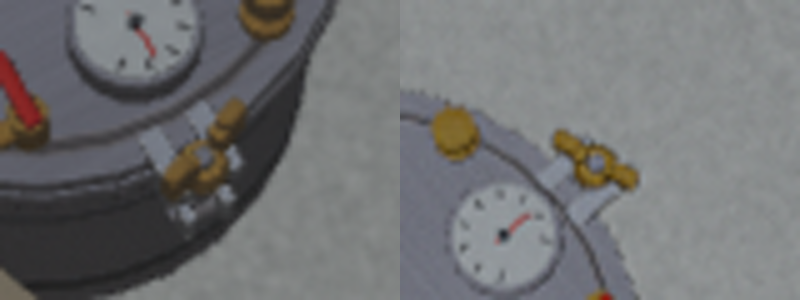

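```bash
python3 -c "
from rig import env
print(env.finish_job())"
```

```text
the job is handed in; nothing more can be done
None
```

The last bolt is upright in its slot and its wing nut is tightened to about 0.25 N m. I handed the job in at about 29 s, with the arm clear of everything.

**What I did**
- **Raising the bolt:** I pushed the bolt up with the closed fingertips until it met its stop. The push then read about 12 N, with the fingertips where an upright bolt should put them.
- **Tightening:** I gripped both wings across their thickness and turned the nut clockwise in short steps, about 2.8 rad in all. I used one grip throughout, because the gauge left little room to open and re-grip. The torque began to rise at about 2.0 rad and reached 0.24–0.25 N m, where the nut gave once more. I stopped there, inside the 0.2–0.3 window.
- **Letting go:** I opened the jaws just enough to free the wings, lifted straight up and moved away.

**Last checks**
- **Nut:** After release the bolt stood upright and the wings stayed within about 0.03 rad of where I left them.
- **Gauge:** It looked unmoved. The pictures showed the fingers clear of it, but I had no direct reading of any force on it.
- **Flask, dish and drum:** All were found within about 5 mm of their first positions, which is about as well as the networks measure.

**Uncertain or disagreeing**
- **Torque:** The wrist moment was noisy, about 0.03–0.05 N m either way. The reading at rest fell to 0.19 N m after the last slip, so the final torque rests on the 0.25 breakaway and the turn past the seat. I put it at 0.25 ± 0.02 N m.
- **Nut position:** The final network reports were weak, with confidence 0.4–0.5. They were 2 to 7 mm off sideways and 2 to 5 mm below the seat's nominal height. I trusted the pictures over them.
- **Retreat:** One retreat move took joint 3 close to its range limit (0.237, limit 0.22), but not past it.

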